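Size an alignment pin in the ring gauge

ROBOT

A 6-joint arm with a two-finger parallel gripper is mounted at the origin on a cart in front of the work surface, level with it; the furniture and walls round the work are solid. World frame = base frame: x ahead of the robot, y to its left, z up, the work surface at z = 0. Lengths are in m, angles in rad, forces in N, time in s.
With the tool pointing down it reaches from about 0.25 to 0.85 m from the base axis. Payload 12.5 kg.
Tool frame: the origin (TCP) lies on the mounting face of the last link; the fingertips stand 186 mm ahead of it and the grasp point (between the pads) lies 167 mm ahead of it; z points along the fingers, y is the line along which they close (so a half turn about z gives the same grasp; the last joint's range is limited). The gripper opens to 93 mm and grips with 3 to 60 N. Pads are 15 mm wide; open, the fingers measure 128 mm over their backs; the gripper's body (75 mm by 188 mm) begins 65 mm behind the grasp point.
Start: joints at [1.041, 0.351, 1.652, -0, 1.139, -0.085], TCP at [0.237, 0.496, 0.405] pointing down, gripper open.
Joint ranges: [-2.75, 2.75], [-0.79, 2.1], [0.01, 2.65], [-1.57, 4.71], [0.07, 3.14], [-2.87, 2.87]. Speed limits (rad/s): [2.22, 2.22, 2.79, 3.14, 3.14, 3.14].

INTERFACE

Orientations are given as a unit quaternion [w, x, y, z].
In Python, from bench import r gives the robot as it stands.
- The arm moves only by the tool carry_out, never from a script. Its argument "moves" is a list of rows, each an object with "dp": the shift along the tool's x, y, z in units of 150 mm (1.0 is 150 mm), a list of three; "yaw": the turn about the tool's z in units of 45 degrees (1.0 is 45 degrees). In form: [{"dp": [tx, ty, tz], "yaw": yaw}, ...]. A call has 1 to 5 rows; each row shifts and turns the commanded pose from where the row before left it, along the tool's axes as they then stand; what a row does not reach is not made up. A row lasts 1/8 s, in which the tool goes at most 62.5 mm and 10.7 degrees, less where a joint would pass 70% of its speed; a pose out of reach is approached as far as the arm can. A call with a number of a shift or a turn outside -1 to 1 is refused whole. A call with a gripper value outside its range is refused whole. "gripper" is the finger opening in mm, from 0 to 93, set as the call begins (left out, the last holds). The fingers move at their own pace and stop on an object; "grip_force" is the grip in N (left out, the last holds). Time passes only in rows, so rows that do not move let the fingers close. It gives the time, the measured TCP pose, the force, the opening and the grip force at its end, in the units of the state.
- r.get_obs(): the state, without advancing time (a new reading comes with each control period).
- r.grab_frame(name): name is "scene" or "top"; returns the picture (420x560x3 uint8, red, green, blue); there is no depth.
- r.calibration(name): a dict with "mtx" (3x3 intrinsics, pixels), "rvec" (rotation vector, rad) and "tvec" (3), from world to camera coordinates, as OpenCV has them. Camera axes: x right, y down, z forward; pixel columns grow to the right and rows downward; lengths in m; the calibration is good to about 2 mm. A picture is of the moment at which its call begins. calibration takes no time and is no camera call.
- r.job_done(): hands the job in; it is judged then, once.
The state is a dict: "t": time; "joint_positions": joint angles; "dq": joint speeds; "joint_efforts": joint torques, N m; "ee_pos": TCP position; "tcp_rot": TCP orientation; "contact_force": force on the tool from outside, world axes, zero at the start; "ft_torque": the same for the moment, N m; "finger_gap": opening from 0.0 (shut) to 1.0 (fully open); "grasp_force": force on a finger pad.
Only numpy, scipy, OpenCV 4.12 (cv2) and the standard library are available. Lean on these libraries where they do the work, as an engineer would, in place of code of your own. Each camera call takes 0.05 s, during which the arm holds its last target. There are 200 camera calls.

TASK

The alignment pin standing in the yellow-ringed hole of the white stand has lost its size mark: size it in the ring gauge. Starting with the largest ring and taking each next smaller one in its turn, pass the shank down through the ring and draw it out again, until you come to a ring that stops it when you press lightly - never force it. Then put it back into the smallest ring it went through and leave it standing there, fully home on its flange; leave the other two pins and the rest of the bench alone.

Things in the scene. Friction and masses are not known exactly. Their poses are not given: they have to be found in the camera images.
- ring_gauge: ring gauge screwed to the table, rigid: four steel rings, 12 mm thick, in a straight row 46 mm apart on a black bridge 206x54 mm, open below; all mouths 60 mm above the table. One to four notches on the bridge's front edge count the rings from the largest. More than 30 N on a shank or by the gripper would spoil it. Origin: centre of its underside; y along the row towards ring 1, z up
- ring_1 (a point): centre of the mouth (top face) of ring 1 of the gauge, the largest: bore 22 mm, outside 41 mm, sharp-edged. A pin has at least 1.6 mm to spare in a ring that it passes and is at least 2.4 mm too thick for one that stops it; set down 1 to 2 mm off-centre it is also stopped by the rim of a ring that it would pass, its bevel sinking deeper the nearer it is to the centre
- ring_2 (a point): centre of the mouth (top face) of ring 2 of the gauge, the second: bore 18 mm, outside 37 mm, sharp-edged. A pin has at least 1.6 mm to spare in a ring that it passes and is at least 2.4 mm too thick for one that stops it; set down 1 to 2 mm off-centre it is also stopped by the rim of a ring that it would pass, its bevel sinking deeper the nearer it is to the centre
- ring_3 (a point): centre of the mouth (top face) of ring 3 of the gauge, the third: bore 14 mm, outside 33 mm, sharp-edged. A pin has at least 1.6 mm to spare in a ring that it passes and is at least 2.4 mm too thick for one that stops it; set down 1 to 2 mm off-centre it is also stopped by the rim of a ring that it would pass, its bevel sinking deeper the nearer it is to the centre
- ring_4 (a point): centre of the mouth (top face) of ring 4 of the gauge, the smallest: bore 10 mm, outside 29 mm, sharp-edged. A pin has at least 1.6 mm to spare in a ring that it passes and is at least 2.4 mm too thick for one that stops it; set down 1 to 2 mm off-centre it is also stopped by the rim of a ring that it would pass, its bevel sinking deeper the nearer it is to the centre
- marked_hole (a point): centre of the mouth of the yellow-ringed hole at one end of the white pin stand; the pin standing in it is the one to size. The stand is a fixed block 150x48 mm, its top 48 mm above the table, with three holes 24 mm wide, 41 mm deep and 46 mm apart in a straight row. x of this point runs along the row towards the two other pins
- pin_k: one of three look-alike pins: smooth steel shank 38 mm long, flange 28 mm across and 5 mm thick, black knurled handle above. Shanks are 20.4, 16.4 and 12.4 mm thick with a 1.8 mm bevel at the tip; which pin has which is not marked and is hidden while it stands in the stand. Origin: on the axis at the flange's underside, which rests on the stand; z up; tip 38 mm below the origin
- pin_k_grip (a point): point on the axis of that pin's round handle at the height to grip it, 30 mm above the underside of the flange; the handle is 18 mm across and 43 mm tall, from 5 to 48 mm above that underside. The pin weighs about 0.12 kg
- pin_m: one of three look-alike pins: smooth steel shank 38 mm long, flange 28 mm across and 5 mm thick, black knurled handle above. Shanks are 20.4, 16.4 and 12.4 mm thick with a 1.8 mm bevel at the tip; which pin has which is not marked and is hidden while it stands in the stand. Origin: on the axis at the flange's underside, which rests on the stand; z up; tip 38 mm below the origin
- pin_m_grip (a point): point on the axis of that pin's round handle at the height to grip it, 30 mm above the underside of the flange; the handle is 18 mm across and 43 mm tall, from 5 to 48 mm above that underside. The pin weighs about 0.12 kg
- pin_w: one of three look-alike pins: smooth steel shank 38 mm long, flange 28 mm across and 5 mm thick, black knurled handle above. Shanks are 20.4, 16.4 and 12.4 mm thick with a 1.8 mm bevel at the tip; which pin has which is not marked and is hidden while it stands in the stand. Origin: on the axis at the flange's underside, which rests on the stand; z up; tip 38 mm below the origin
- pin_w_grip (a point): point on the axis of that pin's round handle at the height to grip it, 30 mm above the underside of the flange; the handle is 18 mm across and 43 mm tall, from 5 to 48 mm above that underside. The pin weighs about 0.12 kg
- small_carton: bystander: brown carton with a red band, 59x121x36 mm, lying; origin at the centre of its underside
- hex_driver_1: bystander: hex driver with red handle, 160 mm, lying; origin at the centre of its underside
- hex_driver_2: bystander: hex driver with yellow handle, 134 mm, lying; origin at the centre of its underside
- marker_pen: bystander: blue and black marker pen, 120 mm, lying; origin at the centre of its underside
- tape_roll: bystander: roll of black tape lying flat, 58 mm across, 19 mm high; origin at the centre of its underside
- clear_filter_box: bystander: clear flat plastic box, 46x52x14 mm; origin at the centre of its underside
- lens_tube: bystander: black lens tube standing, 32 mm across, 52 mm high; origin at the centre of its underside

How it is judged:
By the outcome, as a careful person would: the job done as asked, in the order asked, and still so for the second after the job is handed in, with the robot touching nothing.
It also fails if it takes over 72 s, if anything falls off the work surface, if the arm or the gripper's body presses on something with over 40 N, if the wrist force passes 120 N, or if a joint passes its speed limit or range.

## Working session

There is one attempt and no reset: what is moved stays moved. The work goes in short steps, Python scripts to look and compute and a tool call to move; the robot and the scene stay as the last step left them, time stands still between calls to the robot, and variables do not carry over. Pictures are saved under pics/ and viewed, at most 10 in all, crops included, and the job is handed in when it is done.

Besides the shell and the picture viewer there is one more tool, called after "Emit:" as name([rows], argument=value, ...), one row to a line, values as JSON. carry_out: Moves the arm, as the interface text tells. Its arguments: {"type":"object","properties":{"moves":{"type":"array"},"gripper":{"type":"number"},"grip_force":{"type":"number"}},"required":["moves"]}

```bash
mkdir -p pics; ls
python3 - <<'E'
from bench import r
import cv2
o=r.get_obs();print({k:o[k] for k in('t','ee_pos','tcp_rot','contact_force','finger_gap')})
for n in('scene','top'):
    f=r.grab_frame(n);cv2.imwrite(f'pics/{n}0.png',f[:,:,::-1]);print(n,r.calibration(n))
E
```

```text
pics
{'t': 0.0, 'ee_pos': array([0.23657405, 0.49637918, 0.40419736]), 'tcp_rot': array([-1.90104560e-04,  2.20604451e-01,  9.75363178e-01, -5.57773665e-04]), 'contact_force': array([ 1.02039783, -0.55499087,  0.46136044]), 'finger_gap': 0.9987659663183226}
scene {'mtx': array([[394.48844346,   0.        , 277.87467075],
       [  0.        , 394.48844346, 207.02768769],
       [  0.        ,   0.        ,   1.        ]]), 'rvec': array([ 2.13394109, -0.66656663,  0.32746998]), 'tvec': array([-0.42168749,  0.34253597,  0.53586282])}
top {'mtx': array([[425.26483327,   0.        , 278.85502898],
       [  0.        , 425.26483327, 210.37248481],
       [  0.        ,   0.        ,   1.        ]]), 'rvec': array([ 2.12946819, -2.14651165,  0.17026237]), 'tvec': array([0.14236244, 0.59955397, 0.81164133])}
```

View pics/top0.png

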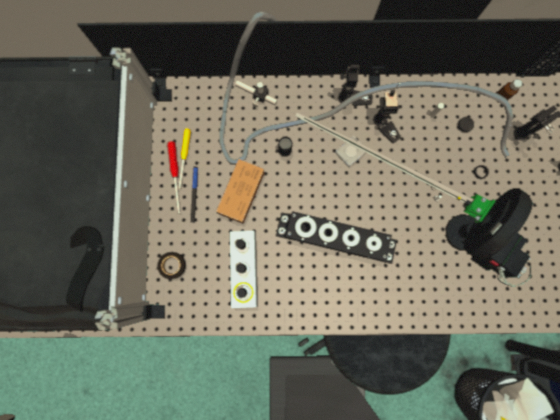

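View pics/scene0.png

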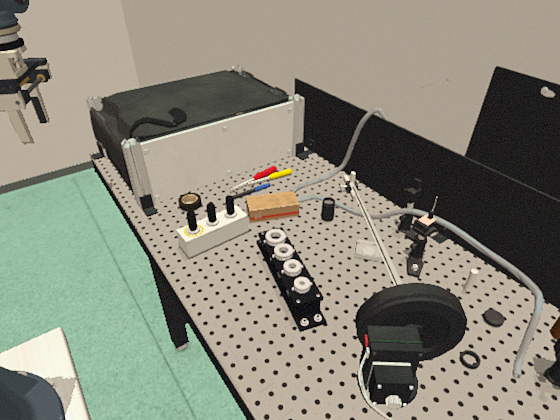

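```bash
cat > h.py <<'E'
import numpy as np, cv2
from bench import r
def cam(n):
    c=r.calibration(n);R=cv2.Rodrigues(c['rvec'])[0];return c['mtx'],R,np.array(c['tvec']).ravel()
def ray(n,uv,z):
    K,R,t=cam(n);d=R.T@np.linalg.solve(K,[uv[0],uv[1],1.]);o=-R.T@t
    return o+d*(z-o[2])/d[2]
def proj(n,p):
    K,R,t=cam(n);q=K@(R@np.asarray(p)+t);return q[:2]/q[2]
E
python3 - <<'E'
from h import *
for n in('top','scene'):
    f=cv2.imread(f'pics/{n}0.png');h=cv2.cvtColor(f,cv2.COLOR_BGR2HSV)
    print(n,'cam at',(-cam(n)[1].T@cam(n)[2]).round(3))
    for name,m,z in(('white',((h[...,1]<60)&(h[...,2]>150)),.06),('yellow',((h[...,0]>22)&(h[...,0]<35)&(h[...,1]>80)&(h[...,2]>120)),.048),('dark',h[...,2]<70,.096)):
        c,hi=cv2.findContours(m.astype('uint8'),cv2.RETR_CCOMP,cv2.CHAIN_APPROX_NONE)
        for k,x in enumerate(c):
            (u,v)=x.reshape(-1,2).mean(0);a=cv2.contourArea(x)
            if 10<a<2500 and ((n=='top' and 215<u<400 and 210<v<320) or (n=='scene' and 175<u<330 and 190<v<330)):
                (eu,ev),ax,_=cv2.fitEllipse(x) if len(x)>5 else((u,v),0,0)
                print(name,'hole' if hi[0][k][3]>=0 else 'out',a,np.round([eu,ev],1),np.round(ax,1),ray(n,(eu,ev),z)[:2].round(4))
b=[]
for n,(x0,y0,x1,y1) in(('top',(215,205,405,320)),('scene',(165,185,335,330))):
    f=cv2.imread(f'pics/{n}0.png')[y0:y1,x0:x1];b.append(cv2.resize(f,None,fx=4,fy=4,interpolation=cv2.INTER_CUBIC));cv2.imwrite(f'pics/{n}0c.png',b[-1])
E
```

```text
top cam at [0.464 0.138 0.897]
white out 69.0 [242.7 292. ] [13.7 14.7] [0.4394 0.2088]
white out 165.0 [373.5 243.1] [14.  16.1] [ 0.532  -0.0482]
white hole 22.0 [373.5 243. ] [5.1 5.9] [ 0.5322 -0.0482]
white out 211.0 [350.7 237.5] [15.8 17.8] [ 0.5433 -0.0038]
white hole 41.0 [350.5 237.5] [7.3 7.3] [ 0.5434 -0.0033]
white out 21.5 [281.4 230.4] [5.1 5.7] [0.5586 0.1329]
white out 267.5 [327.9 232.1] [18.  19.4] [0.5545 0.0409]
white hole 72.5 [328. 232.] [9.6 9.9] [0.5546 0.0409]
white out 22.0 [284.4 218.4] [5.3 5.6] [0.5824 0.1266]
white hole 20.0 [265.7 315.5] [5.2 5.2] [0.3949 0.1644]
white hole 21.5 [253.6 315.4] [5.1 5.7] [0.3952 0.1876]
white hole 23.0 [241.5 315.5] [5.5 5.5] [0.3952 0.2108]
white hole 21.5 [229.4 315.6] [5.1 5.7] [0.3952 0.234 ]
white hole 26.0 [217.2 315.7] [5.8 6.2] [0.3953 0.2573]
white hole 20.0 [375.5 314.3] [5.2 5.2] [ 0.3955 -0.0461]
white hole 18.5 [363.4 314.4] [4.7 5.4] [ 0.3955 -0.0229]
white hole 20.0 [351.3 314.5] [5.2 5.2] [3.954e-01 3.000e-04]
white hole 20.0 [338.7 314.5] [5.2 5.2] [0.3956 0.0244]
white hole 18.5 [326.6 314.6] [4.7 5.4] 
[... 11283 characters left out ...]
66 -0.0712]
dark hole 75.0 [304.1 321.7] [ 9.5 10.2] [ 0.4658 -0.1379]
dark hole 69.5 [317.3 317.6] [9.3 9.8] [ 0.4871 -0.1435]
dark hole 18.5 [297.6 300.6] [4.7 5.4] [ 0.482 -0.1  ]
dark hole 19.0 [317.5 294.8] [4.9 5.3] [ 0.5156 -0.1089]
dark hole 13.0 [287.  291.5] [3.2 5.9] [ 0.4791 -0.075 ]
dark hole 300.5 [301.5 284.6] [18.5 21.4] [ 0.5076 -0.0768]
dark hole 12.5 [278.3 274.7] [2.8 6.9] [ 0.4884 -0.0363]
dark out 113.5 [210.9 211.8] [ 7.9 20.1] [0.4742 0.1886]
dark out 227.5 [327.6 209.2] [12.1 25. ] [0.678  0.0572]
dark hole 43.5 [328.2 201.6] [ 5.3 10.9] [0.6964 0.0771]
dark out 272.0 [190.2 207.3] [19.4 37. ] [0.4455 0.2271]
dark out 141.0 [295.7 211.5] [ 42.9 137.2] [0.6187 0.089 ]
```

View pics/top0c.png

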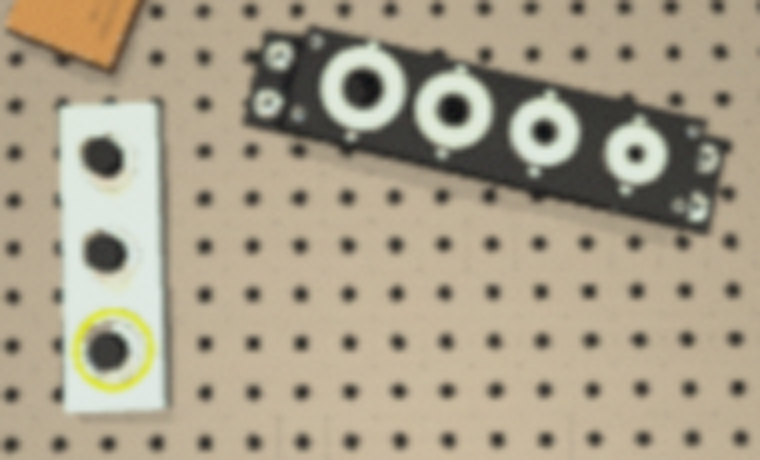

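View pics/scene0c.png

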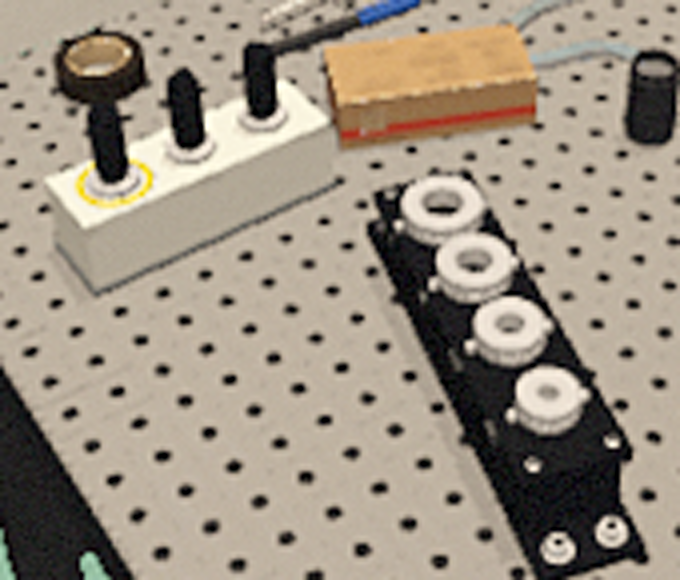

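Top view: ring bores are at px (305,226), (328,232), (350,237) and (373,243). The yellow ring is at (243,292), with the other two pins above it at (241,268) and (240,244). The scene view confirms this, with the target pin at about (190,207). I'll turn the tool to the world axes first.

Emit:
carry_out([
  {"dp": [0,0,0],"yaw": -0.19},
  {"dp": [0,0,0],"yaw": -0.19},
  {"dp": [0,0,0],"yaw": -0.187},
], gripper=50, grip_force=25)

```text
t: 0.48
ee_pos: [0.2366, 0.4964, 0.4044]
tcp_rot: [-0.0, -0.003, 1.0, -0.0]
contact_force: [-0.2, 0.1, -0.5]
finger_gap: 0.728
grasp_force: 0.0
```

Emit:
carry_out([
  {"dp": [-0.17,-0.24,0],"yaw": 0},
  {"dp": [-0.17,-0.24,0],"yaw": 0},
  {"dp": [-0.17,-0.24,0],"yaw": 0},
  {"dp": [-0.17,-0.24,0],"yaw": 0},
])

```text
t: 0.98
ee_pos: [0.3393, 0.3513, 0.4046]
tcp_rot: [-0.0, -0.0, 1.0, -0.0]
contact_force: [0.2, 0.6, 0.4]
finger_gap: 0.539
grasp_force: 0.0
```

Emit:
carry_out([
  {"dp": [-0.17,-0.24,0],"yaw": 0},
  {"dp": [-0.17,-0.24,0],"yaw": 0},
  {"dp": [-0.17,-0.24,0],"yaw": 0},
  {"dp": [-0.17,-0.24,0],"yaw": 0},
  {"dp": [0,0,0],"yaw": 0},
])

```text
t: 1.6
ee_pos: [0.4418, 0.2069, 0.4045]
tcp_rot: [-0.0, 0.001, 1.0, -0.0]
contact_force: [0.1, -0.2, 0.5]
finger_gap: 0.539
grasp_force: 0.0
```

Emit:
carry_out([
  {"dp": [0.014,0.014,0.3],"yaw": 0},
  {"dp": [0,0,0.3],"yaw": 0},
  {"dp": [0,0,0.25],"yaw": 0},
  {"dp": [0,0,0.213],"yaw": 0},
  {"dp": [0,0,0],"yaw": 0},
])

```text
t: 2.22
ee_pos: [0.4377, 0.2111, 0.2437]
tcp_rot: [-0.002, -0.001, 1.0, -0.001]
contact_force: [-0.3, 1.3, 1.0]
finger_gap: 0.538
grasp_force: 0.0
```

Emit:
carry_out([
  {"dp": [0,0,0],"yaw": 0},
  {"dp": [0,0,0],"yaw": 0},
  {"dp": [0,0,0],"yaw": 0},
  {"dp": [0,0,0],"yaw": 0},
], gripper=0)

```text
t: 2.72
ee_pos: [0.4388, 0.2107, 0.2458]
tcp_rot: [0.0, -0.0, 1.0, 0.0]
contact_force: [-1.5, -0.2, 5.1]
finger_gap: 0.19
grasp_force: 25.0
```

Emit:
carry_out([
  {"dp": [0,0,-0.2],"yaw": 0},
  {"dp": [0,0,-0.2],"yaw": 0},
  {"dp": [0,0,-0.2],"yaw": 0},
  {"dp": [0,0,0],"yaw": 0},
  {"dp": [0,0,0],"yaw": 0},
])

```text
t: 3.35
ee_pos: [0.4384, 0.2106, 0.3344]
tcp_rot: [-0.001, -0.0, 1.0, -0.0]
contact_force: [0.7, 0.2, -2.0]
finger_gap: 0.188
grasp_force: 25.0
```

Run:
```python
from h import *
b=[]
for n in('scene','top'):
    f=r.grab_frame(n);cv2.imwrite(f'pics/{n}1.png',f[:,:,::-1])
    o=r.get_obs();print(o['t'],o['ee_pos'],o['tcp_rot'],o['contact_force'])
    u,v=proj(n,o['ee_pos']-[0,0,.22]).astype(int);print(u,v)
    b.append(cv2.resize(f[max(v-50,0):v+50,u-50:u+50,::-1],(400,400),interpolation=cv2.INTER_CUBIC))
cv2.imwrite('pics/c1.png',np.hstack(b))
```

```text
3.4 [0.4383789  0.21055383 0.33414392] [-8.53843675e-04 -2.21521218e-04  9.99999560e-01 -3.18838758e-04] [ 0.23670146 -0.14200276 -1.91210124]
189 205
3.45 [0.43843047 0.21058802 0.33410835] [-9.43091584e-04 -2.40258650e-04  9.99999464e-01 -3.52655148e-04] [ 0.52631967 -0.60749488 -0.86705189]
239 293
```

View pics/c1.png

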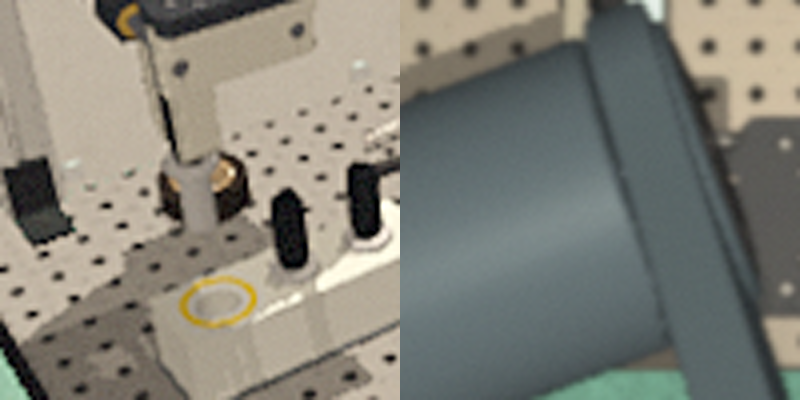

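The pin is held and clear of the stand, at crop (198,205); the shank looks thin. I'm moving it over ring 1.

Emit:
carry_out([
  {"dp": [-0.1,-0.235,0],"yaw": 0},
  {"dp": [-0.2,-0.2,0],"yaw": 0},
  {"dp": [-0.2,-0.2,0],"yaw": 0},
  {"dp": [-0.2,-0.2,0],"yaw": 0},
  {"dp": [-0.142,0,0],"yaw": 0},
])

```text
t: 4.08
ee_pos: [0.5661, 0.0836, 0.334]
tcp_rot: [-0.001, 0.001, 1.0, -0.0]
contact_force: [0.1, 0.1, -0.2]
finger_gap: 0.186
grasp_force: 25.0
```

Emit:
carry_out([
  {"dp": [0,0,0.1],"yaw": 0},
  {"dp": [0,0,0.08],"yaw": 0},
  {"dp": [0,0,0],"yaw": 0},
  {"dp": [0,0,0],"yaw": 0},
])

```text
t: 4.58
ee_pos: [0.5647, 0.0858, 0.3084]
tcp_rot: [-0.0, -0.001, 1.0, -0.0]
contact_force: [0.7, -0.4, -0.6]
finger_gap: 0.191
grasp_force: 25.0
```

Run:
```python
from h import *
b=[]
for n in('scene','top'):
    f=r.grab_frame(n);cv2.imwrite(f'pics/{n}2.png',f[:,:,::-1])
    o=r.get_obs();print(o['t'],o['ee_pos'],o['contact_force'])
    u,v=proj(n,o['ee_pos']-[0,0,.22]).astype(int);print(u,v)
    b.append(cv2.resize(f[max(v-40,0):v+40,u-40:u+40,::-1],(400,400),interpolation=cv2.INTER_CUBIC))
cv2.imwrite('pics/c2.png',np.hstack(b))
```

```text
4.625 [0.56487666 0.08573192 0.30864908] [-0.06752729  2.05915236 -0.61952061]
275 224
4.675 [0.56493685 0.08567491 0.30874864] [-0.37914271  0.04117415 -1.15028717]
306 225
```

View pics/c2.png

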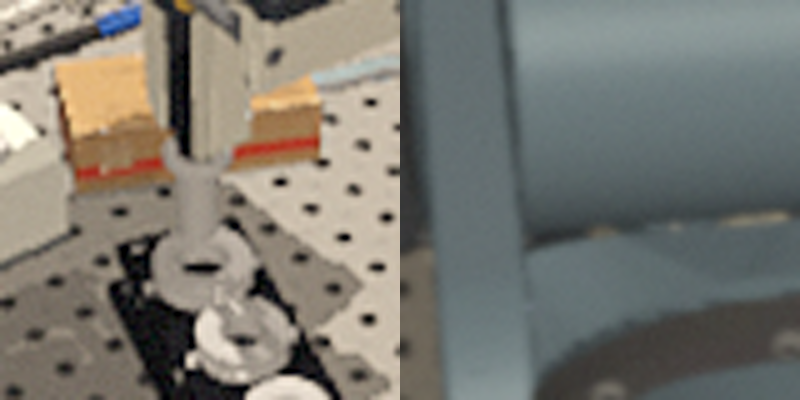

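Scene crop: the shank, about 8 px wide (roughly 16 mm), hangs at crop x≈197 and ring 1's centre is at x≈205. I'll measure that properly.

Run:
```python
from h import *
g=cv2.imread('pics/scene2.png',0).astype(int)
e=np.array([.5649,.0857,.3086])
for z in(.11,.105,.1,.09,.0736): print(z,proj('scene',[e[0],e[1],z]).round(1))
for nm,p in zip('1234',[(.5659,.0853),(.5545,.0409),(.5433,-.0035),(.532,-.0482)]): print('ring',nm,proj('scene',[*p,.06]).round(2))
for v in range(210,250,2): print(v,g[v,258:296])
```

```text
0.11 [275.  216.2]
0.105 [275.  218.2]
0.1 [275.1 220.1]
0.09 [275.1 224. ]
0.0736 [275.2 230.2]
ring 1 [275.72 235.21]
ring 2 [283.65 249.56]
ring 3 [292.41 265.2 ]
ring 4 [302.07 282.48]
210 [121 116 107 109 112 110 111 112 112 122 107  74  48  16  14 110 155 155
 149 167 167 161 163 165 162 166 160 136 123 126 126 125 129 128 127 131
 127 128]
212 [111 125 119 113 112 117 113 114 106 117 146 145  86   2   6 114 151 158
 153 166 167 163 163 160 149 139 127 121 116 114 109 108 106  95  96  96
  84  90]
214 [120 125 128 122 114 114 119 116 112 133 146 157 114  27   0 109 156 160
 149 160 153 151 163 135  89  82  94  91  92 102  98 107 109 113 113 113
 116 118]
216 [121 127 130 110  87  89  80  78  76 102 141 152 156 145 127 119 131 138
 123 136 150 151 140 123 118 120 122 122 117 124 120 123 136 137 137 136
 152 155]
218 [ 91  87  88  94  96  98  95  99 105 108 117 132 148 151 160 156 158 162
 161 157 155 150 147 151 153 159 162 167 178 185 190 190 184 174 194 191
 190 194]
220 [108 110 104 107 105 108 109 105 118 114 113 110 128 140 145 154 152 151
 140 142 112 156 166 168 191 196 1
[... 1588 characters left out ...]
46 151 142 149 107  17   5  12  48 123 139 130 129
 129 134]
242 [ 13  48  61  38   6  48 136 104  99 141 152 154 147 151 154 155 161 161
 163 153 181 166 144 143 162 147  75   2   8  19  22  21  55 125 141 137
 133 133]
244 [  9  20  28   3  62  43  18   9  11  27 101 135 157 162 163 155 159 153
 154 149 181 166 165 197 166 141 139 137 156 157 130  77  24  42 101 115
 134 138]
246 [ 62   5  14  25   4  13  15  20  20  26  13  14   0  22  48  85  88 164
 208 203 157 134 144 145 194 178 150 150 144 143 163 185 170 118  32  30
 110 134]
248 [104  63  16  21  14  25  17  11  15  18  26  33  27  31  17   0 179 219
 219 220 213 170 133 149 155 156 155 152 140 148 172 175 173 182 133  34
  93 133]
```

Emit:
carry_out([
  {"dp": [-0.017,-0.007,0.03],"yaw": 0},
  {"dp": [0,0,0.03],"yaw": 0},
  {"dp": [0,0,0.02],"yaw": 0},
  {"dp": [0,0,0],"yaw": 0},
], grip_force=40)

```text
t: 5.18
ee_pos: [0.5675, 0.0845, 0.2959]
tcp_rot: [-0.0, -0.0, 1.0, -0.0]
contact_force: [-0.2, -0.2, -0.9]
finger_gap: 0.189
grasp_force: 40.0
```

Emit:
carry_out([
  {"dp": [0,0,0.007],"yaw": 0},
  {"dp": [0,0,0.007],"yaw": 0},
  {"dp": [0,0,0],"yaw": 0},
])

```text
t: 5.55
ee_pos: [0.5676, 0.0844, 0.2941]
tcp_rot: [-0.0, -0.0, 1.0, -0.0]
contact_force: [-0.2, 1.0, -1.5]
finger_gap: 0.185
grasp_force: 40.0
```

Emit:
carry_out([
  {"dp": [0,0,0.007],"yaw": 0},
  {"dp": [0,0,0.007],"yaw": 0},
  {"dp": [0,0,0],"yaw": 0},
])

```text
t: 5.92
ee_pos: [0.5676, 0.0845, 0.292]
tcp_rot: [-0.0, -0.0, 1.0, -0.0]
contact_force: [-0.6, 0.1, -0.8]
finger_gap: 0.186
grasp_force: 40.0
```

Emit:
carry_out([
  {"dp": [0,0,0.007],"yaw": 0},
  {"dp": [0,0,0],"yaw": 0},
])

```text
t: 6.18
ee_pos: [0.5676, 0.0844, 0.291]
tcp_rot: [-0.0, -0.0, 1.0, 0.0]
contact_force: [-0.6, -0.9, -1.0]
finger_gap: 0.187
grasp_force: 40.0
```

Emit:
carry_out([
  {"dp": [0,0,0.01],"yaw": 0},
  {"dp": [0,0,0.01],"yaw": 0},
  {"dp": [0,0,0],"yaw": 0},
])

```text
t: 6.55
ee_pos: [0.5675, 0.0845, 0.2879]
tcp_rot: [-0.0, -0.0, 1.0, -0.0]
contact_force: [0.6, 0.6, -0.6]
finger_gap: 0.184
grasp_force: 40.0
```

Emit:
carry_out([
  {"dp": [0,0,0.015],"yaw": 0},
  {"dp": [0,0,0.015],"yaw": 0},
  {"dp": [0,0,0],"yaw": 0},
])

```text
t: 6.92
ee_pos: [0.5675, 0.0844, 0.2833]
tcp_rot: [-0.0, -0.0, 1.0, -0.0]
contact_force: [-0.6, -0.2, -0.3]
finger_gap: 0.185
grasp_force: 40.0
```

Emit:
carry_out([
  {"dp": [-0.007,0,0],"yaw": 0},
  {"dp": [0,0,0],"yaw": 0},
])

```text
t: 7.18
ee_pos: [0.5687, 0.0845, 0.2835]
tcp_rot: [-0.0, -0.0, 1.0, -0.0]
contact_force: [-0.9, 0.2, -1.4]
finger_gap: 0.188
grasp_force: 40.0
```

Emit:
carry_out([
  {"dp": [-0.005,0,0],"yaw": 0},
  {"dp": [0,0,0],"yaw": 0},
])

```text
t: 7.42
ee_pos: [0.5692, 0.0844, 0.2835]
tcp_rot: [-0.0, -0.0, 1.0, -0.0]
contact_force: [-2.7, -0.4, 1.3]
finger_gap: 0.187
grasp_force: 40.0
```

Emit:
carry_out([
  {"dp": [-0.004,0,0],"yaw": 0},
  {"dp": [0,0,0],"yaw": 0},
])

```text
t: 7.68
ee_pos: [0.5696, 0.0845, 0.2834]
tcp_rot: [-0.001, -0.0, 1.0, -0.0]
contact_force: [-5.8, -0.3, 3.6]
finger_gap: 0.186
grasp_force: 40.0
```

Emit:
carry_out([
  {"dp": [0.013,0,0],"yaw": 0},
  {"dp": [0.013,0,0],"yaw": 0},
  {"dp": [0,0,0],"yaw": 0},
])

```text
t: 8.05
ee_pos: [0.5661, 0.0845, 0.2837]
tcp_rot: [0.0, -0.0, 1.0, 0.0]
contact_force: [-0.4, 0.4, -0.8]
finger_gap: 0.186
grasp_force: 40.0
```

Emit:
carry_out([
  {"dp": [0.006,0,0],"yaw": 0},
  {"dp": [0,0,0],"yaw": 0},
])

```text
t: 8.3
ee_pos: [0.5652, 0.0844, 0.2836]
tcp_rot: [0.0, -0.0, 1.0, 0.0]
contact_force: [-0.1, -0.4, -1.1]
finger_gap: 0.19
grasp_force: 40.0
```

Emit:
carry_out([
  {"dp": [0.004,0,0],"yaw": 0},
  {"dp": [0,0,0],"yaw": 0},
])

```text
t: 8.55
ee_pos: [0.5646, 0.0845, 0.2835]
tcp_rot: [0.0, -0.0, 1.0, 0.0]
contact_force: [0.9, -0.2, -0.7]
finger_gap: 0.185
grasp_force: 40.0
```

Emit:
carry_out([
  {"dp": [0.004,0,0],"yaw": 0},
  {"dp": [0,0,0],"yaw": 0},
])

```text
t: 8.8
ee_pos: [0.564, 0.0845, 0.2836]
tcp_rot: [0.0, -0.0, 1.0, -0.0]
contact_force: [0.2, -0.2, -1.0]
finger_gap: 0.186
grasp_force: 40.0
```

Emit:
carry_out([
  {"dp": [0.004,0,0],"yaw": 0},
  {"dp": [0,0,0],"yaw": 0},
])

```text
t: 9.05
ee_pos: [0.5633, 0.0845, 0.2835]
tcp_rot: [-0.0, -0.0, 1.0, -0.0]
contact_force: [-0.2, -0.0, -0.7]
finger_gap: 0.187
grasp_force: 40.0
```

Emit:
carry_out([
  {"dp": [0.004,0,0],"yaw": 0},
  {"dp": [0,0,0],"yaw": 0},
])

```text
t: 9.3
ee_pos: [0.5628, 0.0844, 0.2836]
tcp_rot: [0.0, -0.0, 1.0, -0.0]
contact_force: [-0.1, 0.5, -1.0]
finger_gap: 0.184
grasp_force: 40.0
```

Emit:
carry_out([
  {"dp": [0.004,0,0],"yaw": 0},
  {"dp": [0,0,0],"yaw": 0},
])

```text
t: 9.55
ee_pos: [0.5624, 0.0845, 0.2836]
tcp_rot: [0.0, -0.0, 1.0, 0.0]
contact_force: [2.5, -1.0, -2.6]
finger_gap: 0.185
grasp_force: 40.0
```

Emit:
carry_out([
  {"dp": [0.004,0,0],"yaw": 0},
  {"dp": [0,0,0],"yaw": 0},
])

```text
t: 9.8
ee_pos: [0.5619, 0.0844, 0.2837]
tcp_rot: [0.001, -0.0, 1.0, 0.0]
contact_force: [5.4, -0.1, -3.5]
finger_gap: 0.188
grasp_force: 40.0
```

Emit:
carry_out([
  {"dp": [-0.014,0,0],"yaw": 0},
  {"dp": [-0.014,0,0],"yaw": 0},
  {"dp": [0,0.01,0],"yaw": 0},
  {"dp": [0,0,0],"yaw": 0},
])

```text
t: 10.3
ee_pos: [0.5657, 0.0861, 0.2834]
tcp_rot: [-0.0, -0.0, 1.0, -0.0]
contact_force: [0.1, 0.1, -1.2]
finger_gap: 0.189
grasp_force: 40.0
```

Emit:
carry_out([
  {"dp": [0,0.004,0],"yaw": 0},
  {"dp": [0,0,0],"yaw": 0},
])

```text
t: 10.55
ee_pos: [0.5657, 0.0866, 0.2836]
tcp_rot: [-0.0, -0.0, 1.0, -0.0]
contact_force: [-0.5, 0.3, -2.1]
finger_gap: 0.188
grasp_force: 40.0
```

Emit:
carry_out([
  {"dp": [0,0.004,0],"yaw": 0},
  {"dp": [0,0,0],"yaw": 0},
])

```text
t: 10.8
ee_pos: [0.5658, 0.0872, 0.2835]
tcp_rot: [-0.0, -0.0, 1.0, -0.0]
contact_force: [-0.4, 0.1, -0.6]
finger_gap: 0.189
grasp_force: 40.0
```

Emit:
carry_out([
  {"dp": [0,0.004,0],"yaw": 0},
  {"dp": [0,0,0],"yaw": 0},
])

```text
t: 11.05
ee_pos: [0.5658, 0.0876, 0.2835]
tcp_rot: [-0.0, -0.0, 1.0, -0.0]
contact_force: [-1.2, -4.0, -0.8]
finger_gap: 0.184
grasp_force: 40.0
```

Emit:
carry_out([
  {"dp": [0,0.004,0],"yaw": 0},
  {"dp": [0,0,0],"yaw": 0},
])

```text
t: 11.3
ee_pos: [0.5658, 0.0879, 0.2836]
tcp_rot: [-0.0, -0.0, 1.0, -0.001]
contact_force: [-0.8, -6.2, 0.0]
finger_gap: 0.183
grasp_force: 40.0
```

Emit:
carry_out([
  {"dp": [0,0.004,0],"yaw": 0},
  {"dp": [0,0,0],"yaw": 0},
])

```text
t: 11.55
ee_pos: [0.5658, 0.0883, 0.2836]
tcp_rot: [-0.0, -0.0, 1.0, -0.001]
contact_force: [0.9, -8.4, 0.2]
finger_gap: 0.189
grasp_force: 40.0
```

Emit:
carry_out([
  {"dp": [0,-0.02,0],"yaw": 0},
  {"dp": [0,-0.02,0],"yaw": 0},
  {"dp": [0,0,0],"yaw": 0},
])

```text
t: 11.92
ee_pos: [0.5658, 0.0829, 0.2835]
tcp_rot: [-0.0, -0.0, 1.0, 0.0]
contact_force: [-0.3, -0.8, -0.9]
finger_gap: 0.187
grasp_force: 40.0
```

Emit:
carry_out([
  {"dp": [0,-0.005,0],"yaw": 0},
  {"dp": [0,0,0],"yaw": 0},
])

```text
t: 12.18
ee_pos: [0.5658, 0.0823, 0.2835]
tcp_rot: [0.0, -0.0, 1.0, 0.0]
contact_force: [0.1, 0.2, -1.5]
finger_gap: 0.185
grasp_force: 40.0
```

Emit:
carry_out([
  {"dp": [0,-0.004,0],"yaw": 0},
  {"dp": [0,0,0],"yaw": 0},
])

```text
t: 12.42
ee_pos: [0.5658, 0.0816, 0.2835]
tcp_rot: [0.0, -0.0, 1.0, -0.0]
contact_force: [-0.5, -1.0, -1.4]
finger_gap: 0.188
grasp_force: 40.0
```

Emit:
carry_out([
  {"dp": [0,-0.004,0],"yaw": 0},
  {"dp": [0,0,0],"yaw": 0},
])

```text
t: 12.68
ee_pos: [0.5658, 0.0812, 0.2835]
tcp_rot: [-0.0, -0.0, 1.0, 0.0]
contact_force: [0.5, 3.8, -1.0]
finger_gap: 0.186
grasp_force: 40.0
```

Contacts put ring 1's centre at TCP (0.5657, 0.0843), with about 5.7 mm of play, so a 16.4 mm shank. I'll finish the ring 1 pass.

Emit:
carry_out([
  {"dp": [0,0.023,0],"yaw": 0},
  {"dp": [0,0,0.045],"yaw": 0},
  {"dp": [0,0,0.045],"yaw": 0},
  {"dp": [0,0,0.045],"yaw": 0},
  {"dp": [0,0,0],"yaw": 0},
])

```text
t: 13.3
ee_pos: [0.5656, 0.0844, 0.2625]
tcp_rot: [-0.001, -0.0, 1.0, -0.0]
contact_force: [-0.0, -0.8, -1.0]
finger_gap: 0.19
grasp_force: 40.0
```

Emit:
carry_out([
  {"dp": [0,0,-0.1],"yaw": 0},
  {"dp": [0,0,-0.1],"yaw": 0},
  {"dp": [0,0,-0.1],"yaw": 0},
  {"dp": [0,0,0],"yaw": 0},
])

```text
t: 13.8
ee_pos: [0.5661, 0.0845, 0.3101]
tcp_rot: [0.002, -0.0, 1.0, 0.0]
contact_force: [0.5, -0.1, -0.6]
finger_gap: 0.184
grasp_force: 40.0
```

Emit:
carry_out([
  {"dp": [0.0253,-0.0993,0],"yaw": 0},
  {"dp": [0.025,-0.099,0],"yaw": 0},
  {"dp": [0.025,-0.099,0],"yaw": 0},
  {"dp": [0,0,0],"yaw": 0},
  {"dp": [0,0,0],"yaw": 0},
])

```text
t: 14.42
ee_pos: [0.5546, 0.0398, 0.3083]
tcp_rot: [0.0, -0.0, 1.0, 0.0]
contact_force: [-0.1, -0.3, -1.9]
finger_gap: 0.194
grasp_force: 40.0
```

Emit:
carry_out([
  {"dp": [0,0,0.04],"yaw": 0},
  {"dp": [0,0,0.04],"yaw": 0},
  {"dp": [0,0,0],"yaw": 0},
  {"dp": [0,0,0],"yaw": 0},
])

```text
t: 14.92
ee_pos: [0.5546, 0.0399, 0.2962]
tcp_rot: [-0.0, -0.0, 1.0, 0.0]
contact_force: [0.2, 0.3, -1.1]
finger_gap: 0.185
grasp_force: 40.0
```

Emit:
carry_out([
  {"dp": [0,0,0.007],"yaw": 0},
  {"dp": [0,0,0.007],"yaw": 0},
  {"dp": [0,0,0],"yaw": 0},
])

```text
t: 15.3
ee_pos: [0.5545, 0.0398, 0.2941]
tcp_rot: [-0.0, -0.0, 1.0, 0.0]
contact_force: [-0.1, -0.5, -0.3]
finger_gap: 0.185
grasp_force: 40.0
```

Emit:
carry_out([
  {"dp": [0,0,0.007],"yaw": 0},
  {"dp": [0,0,0],"yaw": 0},
])

```text
t: 15.55
ee_pos: [0.5545, 0.0398, 0.2931]
tcp_rot: [0.0, -0.0, 1.0, -0.0]
contact_force: [0.4, -0.3, -0.7]
finger_gap: 0.186
grasp_force: 40.0
```

Emit:
carry_out([
  {"dp": [0,0,0.007],"yaw": 0},
  {"dp": [0,0,0],"yaw": 0},
])

```text
t: 15.8
ee_pos: [0.5545, 0.0399, 0.292]
tcp_rot: [-0.0, -0.0, 1.0, 0.0]
contact_force: [-0.2, 0.2, -1.8]
finger_gap: 0.188
grasp_force: 40.0
```

Emit:
carry_out([
  {"dp": [0,0,0.007],"yaw": 0},
  {"dp": [0,0,0],"yaw": 0},
])

```text
t: 16.05
ee_pos: [0.5545, 0.0398, 0.291]
tcp_rot: [-0.0, -0.0, 1.0, 0.0]
contact_force: [-0.3, 0.2, -0.1]
finger_gap: 0.185
grasp_force: 40.0
```

Emit:
carry_out([
  {"dp": [0,0,0.01],"yaw": 0},
  {"dp": [0,0,0.01],"yaw": 0},
  {"dp": [0,0,0],"yaw": 0},
])

```text
t: 16.42
ee_pos: [0.5545, 0.0399, 0.2879]
tcp_rot: [-0.0, -0.0, 1.0, 0.0]
contact_force: [0.6, 0.1, -1.7]
finger_gap: 0.183
grasp_force: 40.0
```

Emit:
carry_out([
  {"dp": [0,0,0.02],"yaw": 0},
  {"dp": [0,0,0.02],"yaw": 0},
  {"dp": [0,0,0],"yaw": 0},
])

```text
t: 16.8
ee_pos: [0.5544, 0.0399, 0.2817]
tcp_rot: [-0.0, -0.0, 1.0, -0.0]
contact_force: [-0.0, 0.4, -0.0]
finger_gap: 0.19
grasp_force: 40.0
```

Emit:
carry_out([
  {"dp": [0,0,0.04],"yaw": 0},
  {"dp": [0,0,0.04],"yaw": 0},
  {"dp": [0,0,0.04],"yaw": 0},
  {"dp": [0,0,0],"yaw": 0},
])

```text
t: 17.3
ee_pos: [0.5544, 0.0399, 0.2634]
tcp_rot: [-0.001, -0.0, 1.0, 0.0]
contact_force: [0.4, 0.0, -1.2]
finger_gap: 0.19
grasp_force: 40.0
```

Emit:
carry_out([
  {"dp": [-0.01,0,0],"yaw": 0},
  {"dp": [0,0,0],"yaw": 0},
])

```text
t: 17.55
ee_pos: [0.5558, 0.0398, 0.264]
tcp_rot: [-0.001, -0.0, 1.0, -0.0]
contact_force: [-3.3, -0.7, -2.1]
finger_gap: 0.189
grasp_force: 40.0
```

Emit:
carry_out([
  {"dp": [0.02,0,0],"yaw": 0},
  {"dp": [0,0,0],"yaw": 0},
])

```text
t: 17.8
ee_pos: [0.5532, 0.0398, 0.2644]
tcp_rot: [0.001, -0.0, 1.0, -0.0]
contact_force: [1.3, 0.3, -2.0]
finger_gap: 0.19
grasp_force: 40.0
```

Emit:
carry_out([
  {"dp": [-0.01,0.01,0],"yaw": 0},
  {"dp": [0,0,0],"yaw": 0},
])

```text
t: 18.05
ee_pos: [0.5546, 0.041, 0.2642]
tcp_rot: [-0.0, -0.001, 1.0, -0.001]
contact_force: [-1.5, -4.8, 0.7]
finger_gap: 0.186
grasp_force: 40.0
```

Emit:
carry_out([
  {"dp": [0,-0.02,0],"yaw": 0},
  {"dp": [0,0,0],"yaw": 0},
])

```text
t: 18.3
ee_pos: [0.5546, 0.0386, 0.2641]
tcp_rot: [0.0, -0.0, 1.0, 0.0]
contact_force: [0.1, 3.1, 0.3]
finger_gap: 0.186
grasp_force: 40.0
```

Play in ring 2 is about ±0.8 mm, so it passes. I'm drawing the pin out and going to ring 3.

Emit:
carry_out([
  {"dp": [0.001,0.009,-0.05],"yaw": 0},
  {"dp": [0,0,-0.08],"yaw": 0},
  {"dp": [0,0,-0.08],"yaw": 0},
  {"dp": [0,0,-0.08],"yaw": 0},
  {"dp": [0,0,0],"yaw": 0},
])

```text
t: 18.92
ee_pos: [0.5546, 0.0397, 0.3088]
tcp_rot: [0.001, -0.0, 1.0, -0.0]
contact_force: [-0.9, -0.4, -1.9]
finger_gap: 0.188
grasp_force: 40.0
```

Emit:
carry_out([
  {"dp": [0.0253,-0.0993,0],"yaw": 0},
  {"dp": [0.025,-0.099,0],"yaw": 0},
  {"dp": [0.025,-0.099,0],"yaw": 0},
  {"dp": [0,0,0],"yaw": 0},
  {"dp": [0,0,0],"yaw": 0},
])

```text
t: 19.55
ee_pos: [0.5431, -0.005, 0.3075]
tcp_rot: [0.0, -0.0, 1.0, 0.0]
contact_force: [-0.2, 0.4, -0.4]
finger_gap: 0.191
grasp_force: 40.0
```

Emit:
carry_out([
  {"dp": [0,0,0.04],"yaw": 0},
  {"dp": [0,0,0.03],"yaw": 0},
  {"dp": [0,0,0],"yaw": 0},
  {"dp": [0,0,0],"yaw": 0},
])

```text
t: 20.05
ee_pos: [0.5431, -0.0048, 0.297]
tcp_rot: [-0.0, -0.0, 1.0, -0.0]
contact_force: [0.6, -0.0, -1.9]
finger_gap: 0.188
grasp_force: 40.0
```

Emit:
carry_out([
  {"dp": [0,0,0.007],"yaw": 0},
  {"dp": [0,0,0],"yaw": 0},
])

```text
t: 20.3
ee_pos: [0.5431, -0.0049, 0.296]
tcp_rot: [-0.0, -0.0, 1.0, 0.0]
contact_force: [-0.2, -0.2, -0.2]
finger_gap: 0.187
grasp_force: 40.0
```

Emit:
carry_out([
  {"dp": [0,0,0.007],"yaw": 0},
  {"dp": [0,0,0],"yaw": 0},
])

```text
t: 20.55
ee_pos: [0.5431, -0.0049, 0.295]
tcp_rot: [0.0, -0.0, 1.0, -0.0]
contact_force: [0.6, -0.5, 0.5]
finger_gap: 0.186
grasp_force: 40.0
```

Emit:
carry_out([
  {"dp": [0,0,0.005],"yaw": 0},
  {"dp": [0,0,0],"yaw": 0},
])

```text
t: 20.8
ee_pos: [0.5432, -0.0049, 0.2948]
tcp_rot: [0.0, -0.0, 1.0, -0.0]
contact_force: [-1.9, 0.2, 5.9]
finger_gap: 0.186
grasp_force: 40.0
```

Emit:
carry_out([
  {"dp": [0,0,0.003],"yaw": 0},
  {"dp": [0,0,0],"yaw": 0},
])

```text
t: 21.05
ee_pos: [0.5433, -0.0049, 0.2947]
tcp_rot: [0.001, -0.0, 1.0, -0.0]
contact_force: [-1.9, 0.7, 10.2]
finger_gap: 0.186
grasp_force: 40.0
```

Emit:
carry_out([
  {"dp": [0,0,0],"yaw": 0},
])

```text
t: 21.18
ee_pos: [0.5433, -0.0049, 0.2947]
tcp_rot: [0.001, -0.0, 1.0, -0.0]
contact_force: [-1.7, -0.1, 9.0]
finger_gap: 0.185
grasp_force: 40.0
```

Ring 3 stops the pin under about 10 N. Back to ring 2 to seat it.

Emit:
carry_out([
  {"dp": [0,0,-0.05],"yaw": 0},
  {"dp": [0,0,-0.05],"yaw": 0},
  {"dp": [0,0,0],"yaw": 0},
  {"dp": [0,0,0],"yaw": 0},
])

```text
t: 21.68
ee_pos: [0.543, -0.0049, 0.3086]
tcp_rot: [-0.0, -0.0, 1.0, 0.0]
contact_force: [-1.1, 0.3, -1.8]
finger_gap: 0.187
grasp_force: 40.0
```

Emit:
carry_out([
  {"dp": [-0.0253,0.0993,0],"yaw": 0},
  {"dp": [-0.025,0.099,0],"yaw": 0},
  {"dp": [-0.025,0.099,0],"yaw": 0},
  {"dp": [0,0,0],"yaw": 0},
  {"dp": [0,0,0],"yaw": 0},
])

```text
t: 22.3
ee_pos: [0.5543, 0.0398, 0.3086]
tcp_rot: [-0.0, -0.0, 1.0, -0.0]
contact_force: [-0.0, 0.3, -0.7]
finger_gap: 0.185
grasp_force: 40.0
```

Emit:
carry_out([
  {"dp": [0,0,0.04],"yaw": 0},
  {"dp": [0,0,0.04],"yaw": 0},
  {"dp": [0,0,0.014],"yaw": 0},
  {"dp": [0,0,0],"yaw": 0},
])

```text
t: 22.8
ee_pos: [0.5543, 0.0396, 0.2944]
tcp_rot: [-0.0, -0.0, 1.0, -0.0]
contact_force: [0.5, 1.1, -1.7]
finger_gap: 0.188
grasp_force: 40.0
```

Emit:
carry_out([
  {"dp": [0,0,0.007],"yaw": 0},
  {"dp": [0,0,0],"yaw": 0},
])

```text
t: 23.05
ee_pos: [0.5544, 0.0397, 0.2936]
tcp_rot: [0.0, -0.0, 1.0, -0.0]
contact_force: [-0.3, 0.2, -1.4]
finger_gap: 0.187
grasp_force: 40.0
```

Emit:
carry_out([
  {"dp": [0,0,0.007],"yaw": 0},
  {"dp": [0,0,0],"yaw": 0},
])

```text
t: 23.3
ee_pos: [0.5543, 0.0397, 0.2925]
tcp_rot: [-0.0, -0.0, 1.0, 0.0]
contact_force: [-0.8, 0.6, -1.1]
finger_gap: 0.186
grasp_force: 40.0
```

Emit:
carry_out([
  {"dp": [0,0,0.01],"yaw": 0},
  {"dp": [0,0,0.01],"yaw": 0},
  {"dp": [0,0,0],"yaw": 0},
])

```text
t: 23.68
ee_pos: [0.5543, 0.0397, 0.2893]
tcp_rot: [-0.0, -0.0, 1.0, 0.0]
contact_force: [0.5, 0.1, -1.7]
finger_gap: 0.19
grasp_force: 40.0
```

Emit:
carry_out([
  {"dp": [0,0,0.05],"yaw": 0},
  {"dp": [0,0,0.05],"yaw": 0},
  {"dp": [0,0,0.05],"yaw": 0},
  {"dp": [0,0,0.04],"yaw": 0},
  {"dp": [0,0,0],"yaw": 0},
])

```text
t: 24.3
ee_pos: [0.5543, 0.0397, 0.2605]
tcp_rot: [-0.0, -0.0, 1.0, -0.0]
contact_force: [0.4, 0.2, -0.3]
finger_gap: 0.186
grasp_force: 40.0
```

Emit:
carry_out([
  {"dp": [0,0,0.01],"yaw": 0},
  {"dp": [0,0,0],"yaw": 0},
  {"dp": [0,0,0],"yaw": 0},
])

```text
t: 24.68
ee_pos: [0.5544, 0.0397, 0.2597]
tcp_rot: [0.0, -0.0, 1.0, -0.0]
contact_force: [0.3, -1.2, -1.3]
finger_gap: 0.186
grasp_force: 40.0
```

Emit:
carry_out([
  {"dp": [0,0,0.007],"yaw": 0},
  {"dp": [0,0,0],"yaw": 0},
])

```text
t: 24.92
ee_pos: [0.5543, 0.0397, 0.2584]
tcp_rot: [-0.0, -0.0, 1.0, 0.0]
contact_force: [-0.1, 0.6, -1.2]
finger_gap: 0.188
grasp_force: 40.0
```

Emit:
carry_out([
  {"dp": [0,0,0.006],"yaw": 0},
  {"dp": [0,0,0],"yaw": 0},
])

```text
t: 25.18
ee_pos: [0.5544, 0.0397, 0.2579]
tcp_rot: [0.0, -0.0, 1.0, -0.0]
contact_force: [-2.1, -0.0, 4.6]
finger_gap: 0.185
grasp_force: 40.0
```

Emit:
carry_out([
  {"dp": [0,0,0.004],"yaw": 0},
  {"dp": [0,0,0],"yaw": 0},
])

```text
t: 25.42
ee_pos: [0.5544, 0.0397, 0.2578]
tcp_rot: [0.0, -0.0, 1.0, -0.0]
contact_force: [-5.0, 0.2, 11.5]
finger_gap: 0.189
grasp_force: 40.0
```

Emit:
carry_out([
  {"dp": [0,0,-0.003],"yaw": 0},
  {"dp": [0,0,0],"yaw": 0},
])

```text
t: 25.68
ee_pos: [0.5544, 0.0397, 0.2579]
tcp_rot: [0.0, -0.0, 1.0, -0.0]
contact_force: [-4.0, -0.3, 6.3]
finger_gap: 0.187
grasp_force: 40.0
```

Emit:
carry_out([
  {"dp": [0,0,0],"yaw": 0},
  {"dp": [0,0,0],"yaw": 0},
  {"dp": [0,0,0],"yaw": 0},
  {"dp": [0,0,0],"yaw": 0},
], gripper=50)

```text
t: 26.18
ee_pos: [0.5544, 0.0397, 0.2573]
tcp_rot: [-0.0, -0.0, 1.0, -0.0]
contact_force: [-0.5, -0.1, 0.4]
finger_gap: 0.525
grasp_force: 0.0
```

Emit:
carry_out([
  {"dp": [0,0,-0.15],"yaw": 0},
  {"dp": [0,0,-0.3],"yaw": 0},
  {"dp": [0,0,-0.3],"yaw": 0},
  {"dp": [0,0,-0.2],"yaw": 0},
  {"dp": [0.3,0,0],"yaw": 0},
])

```text
t: 26.8
ee_pos: [0.5103, 0.0396, 0.402]
tcp_rot: [0.003, -0.0, 1.0, -0.0]
contact_force: [-0.1, 0.6, 0.1]
finger_gap: 0.537
grasp_force: 0.0
```

Emit:
carry_out([
  {"dp": [0.3,0,0],"yaw": 0},
  {"dp": [0.3,0,0],"yaw": 0},
  {"dp": [0.3,0,0],"yaw": 0},
  {"dp": [0,0,0],"yaw": 0},
])

```text
t: 27.3
ee_pos: [0.3723, 0.0397, 0.4]
tcp_rot: [-0.0, -0.0, 1.0, -0.0]
contact_force: [0.2, 0.7, 0.3]
finger_gap: 0.536
grasp_force: 0.0
```

Run:
```python
from h import *
b=[]
for n in('scene','top'):
    f=r.grab_frame(n);u,v=proj(n,[.5545,.04,.08]).astype(int)
    b.append(cv2.resize(f[v-50:v+50,u-50:u+50,::-1],(400,400),interpolation=cv2.INTER_CUBIC))
    g=f[:,:,::-1]
    cv2.imwrite(f'pics/{n}3.png',g)
print(r.get_obs()['t'],r.get_obs()['ee_pos'])
cv2.imwrite('pics/c3.png',np.hstack(b))
```

```text
27.4 [0.37465956 0.03959302 0.40036958]
```

View pics/c3.png

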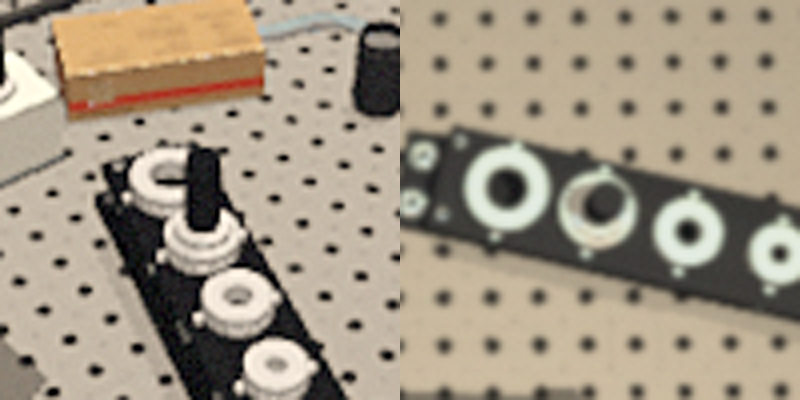

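The pin stands upright in ring 2 with its flange flush on the ring (scene crop (203,215), top crop (600,208)). Nothing else has moved.

```bash
python3 -c "
from bench import r
print(r.job_done())"
```

```text
the job is handed in; nothing more can be done
None
```

The job is handed in: the pin passed rings 1 and 2 and was stopped by ring 3 at about 10 N, so it is the 16.4 mm pin, and it now stands in ring 2 with its flange down on the ring.

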